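# Shut the tipped-out bins of the tilt-bin unit

### The job

Three of the four clear bins in the tilt-bin unit on the work table have been left tipped out: with the fingers, gently push each one back up from outside until it stands fully shut, without slamming it. Only push: do not take hold of a bin or reach into it, leave the shut bin shut, and leave the other things on the table standing where they are, lifting nothing.

Things in the scene. Friction and masses are not known exactly. Their poses are not given: they have to be found in the camera images.
- unit: tilt-bin unit: grey housing screwed to the table, 100 mm deep (x), 308 wide (y), 126.5 high over its 4 mm roof, with four clear bins in a row, centres at y = -114, -38, 38, 114 mm. Origin: centre of its underside; its -x points out of the bin fronts, z up. Bins pivot about a line along y at x = -22, z = 28 mm. A shut bin's front face is at x = -52, from z = 28 to 120 mm.
- bin_red (a joint): tilt of the bin holding small red thread spools (in any of the four places), rad: 0 = upright, shut on its stop; grows as its top tips out, to a stop at 0.50. Starts at 0.38 to 0.50. 70 mm wide, 80 deep, about 0.25 kg loaded. Balances near 0.3: tipped farther it stays out; pushed back past that it swings shut by its own weight. Under 1 N on the lip, along its arc, moves it.
- bin_red_lip (a point): middle of the front edge of that bin's lip, a 4 mm thick flange standing 7 mm out along the top of its 70 mm wide front; moves with the bin. In the unit's frame: x = -59, z = 118 mm when shut; about x = -98, z = 89 mm when tipped to 0.50. It swings up as it goes in; the plastic is slick (friction about 0.35).
- stock_red: the inside of that bin: the small red thread spools lying in it and the inner face of its front; not to be touched. Turns with the bin; origin on the bin's pivot line, mid-width.
- bin_eyes (a joint): tilt of the bin holding black doll eyes (in any of the four places), rad: 0 = upright, shut on its stop; grows as its top tips out, to a stop at 0.50. Starts at 0.38 to 0.50. 70 mm wide, 80 deep, about 0.25 kg loaded. Balances near 0.3: tipped farther it stays out; pushed back past that it swings shut by its own weight. Under 1 N on the lip, along its arc, moves it.
- bin_eyes_lip (a point): middle of the front edge of that bin's lip, a 4 mm thick flange standing 7 mm out along the top of its 70 mm wide front; moves with the bin. In the unit's frame: x = -59, z = 118 mm when shut; about x = -98, z = 89 mm when tipped to 0.50. It swings up as it goes in; the plastic is slick (friction about 0.35).
- stock_eyes: the inside of that bin: the black doll eyes lying in it and the inner face of its front; not to be touched. Turns with the bin; origin on the bin's pivot line, mid-width.
- bin_bells (a joint): tilt of the bin holding brass bells (in any of the four places), rad: 0 = upright, shut on its stop; grows as its top tips out, to a stop at 0.50. Starts at 0.38 to 0.50. 70 mm wide, 80 deep, about 0.25 kg loaded. Balances near 0.3: tipped farther it stays out; pushed back past that it swings shut by its own weight. Under 1 N on the lip, along its arc, moves it.
- bin_bells_lip (a point): middle of the front edge of that bin's lip, a 4 mm thick flange standing 7 mm out along the top of its 70 mm wide front; moves with the bin. In the unit's frame: x = -59, z = 118 mm when shut; about x = -98, z = 89 mm when tipped to 0.50. It swings up as it goes in; the plastic is slick (friction about 0.35).
- stock_bells: the inside of that bin: the brass bells lying in it and the inner face of its front; not to be touched. Turns with the bin; origin on the bin's pivot line, mid-width.
- bin_blue (a joint): tilt of the bin holding small blue thread spools (in any of the four places), rad: 0 = upright, shut on its stop; grows as its top tips out, to a stop at 0.50. Starts shut. Same kind of bin as the tipped ones.
- bin_blue_lip (a point): middle of the front edge of that bin's lip, a 4 mm thick flange standing 7 mm out along the top of its 70 mm wide front; moves with the bin. In the unit's frame: x = -59, z = 118 mm when shut; about x = -98, z = 89 mm when tipped to 0.50. It swings up as it goes in; the plastic is slick (friction about 0.35).
- spool_yellow: wooden spool of yellow thread, 34 mm across, 58 mm tall, standing in front of the unit; origin: centre of its underside
- spool_green: wooden spool of green thread, 34 mm across, 58 mm tall, standing in front of the unit; origin: centre of its underside
- tape: round orange tape measure, 54 mm across, 19 mm high, lying in front of the unit; origin: centre of its underside
- bowl: blue ceramic bead bowl, 110 mm across, 48 mm high, standing on the table, left of the unit; origin: centre of its underside
- shears: tailor's shears lying flat, 220 mm long, 85 mm wide over the black handles, 12 mm high, on the table, left of the unit; origin: near the middle, on the table; blades to its +x
- doll: turned wooden doll with a blue body and dark head, 58 mm across, 117 mm tall, standing left of the unit; origin: centre of its underside
- cone: red thread cone, 56 mm across, 135 mm tall, standing behind the unit; origin: centre of its underside
- carton: small closed cardboard box with a blank label, 104 x 134 x 86 mm high, standing behind the unit; origin: centre of its underside

How it is judged:
By the outcome, as a careful person would: the job done as asked, in the order asked, and still so for the second after the job is handed in, with the robot touching nothing.
It also fails if it takes over 51 s, if anything falls off the work surface, if the arm or the gripper's body presses on something with over 40 N, if the wrist force passes 120 N, or if a joint passes its speed limit or range.

### The arm

A 6-joint arm with a two-finger parallel gripper is mounted at the origin on the work surface. World frame = base frame: x ahead of the robot, y to its left, z up, the work surface at z = 0. Lengths are in m, angles in rad, forces in N, time in s.
With the tool pointing down it reaches from about 0.3 to 0.875 m from the base axis. Payload 6.4 kg.
Tool frame: the origin (TCP) lies midway between the tips of the shut fingers; the grasp point (between the pads) lies 19 mm behind it; z points along the fingers, y is the line along which they close (so a half turn about z gives the same grasp; the last joint's range is limited). The gripper opens to 85 mm and grips with 20 to 120 N. Pads are 22 mm wide; open, the fingers measure 114 mm over their backs; the gripper's body (76 mm by 85 mm) begins 54 mm behind the grasp point. The pads swing forward as they close: fully open they stand 13 mm farther back than shut.
Start: joints at [0.906, 0.181, 1.607, -0, 1.354, -0.206], TCP at [0.255, 0.516, 0.231] pointing down, gripper open.
Joint ranges: [-2.99, 2.99], [-0.89, 2.07], [0.3, 2.58], [-1.14, 4.28], [0, 2.63], [-3.12, 3.12]. Speed limits (rad/s): [2.57, 2.57, 3.01, 3.14, 3.14, 3.14].

### API

Orientations are given as a unit quaternion [w, x, y, z].
In Python, from bench import get_obs, camera, hand_in gives the robot as it stands.
- The arm moves only by the tool carry_out, never from a script. Its argument "plan" is a list that holds one entry, the list of rows, each a list of 7 numbers: the shift along the world's x, y, z in m, then the turn, a rotation vector about the world's x, y, z in rad, then the opening, from 0 (shut) to 1 (fully open). In form: [[[x, y, z, rx, ry, rz, hand], ...]]. A call has exactly 5 rows; each row is the pose to reach, as a shift and turn from the pose commanded when the call began; what a row does not reach only later rows make up. A row lasts 1/12 s, in which the tool goes at most 41.7 mm and 7.16 degrees, less where a joint would pass 70% of its speed; a pose out of reach is approached as far as the arm can. A call with a gripper value outside its range is refused whole. The fingers move at their own pace and stop on an object; the grip force is fixed at half the most. Time passes only in rows, so rows that repeat a pose let the fingers close, or fill a call up. It gives the time, the measured TCP pose, the force, the opening and the grip force at its end, in the units of the state.
- get_obs(): the state, without advancing time (a new reading comes with each control period).
- camera(name): name is "scene" or "top"; returns a dict with "pixels" (384x512x3 uint8, red, green, blue), "z_map" (384x512 float32, m along the optical axis (not along the pixel's ray), 0 where there is no reading), "camera_matrix" (3x3 intrinsics, pixels), "k1" (the pictures are not rectified: a ray, as slopes to the right and down, at radius r is drawn at 1 + k1 r^2 times it, then the intrinsics apply), "cam_to_world" (4x4, takes a point from camera to world coordinates). Camera axes: x right, y up, looking along -z (the intrinsics and any distortion apply to the point x, -y, -z); pixel columns grow to the right and rows downward; lengths in m; the calibration is good to about 2 mm. A picture is of the moment at which its call begins.
- hand_in(): hands the job in; it is judged then, once.
The state is a dict: "time_s": time; "q": joint angles; "dq": joint speeds; "joint_efforts": joint torques, N m; "eef_pos": TCP position; "eef_rot": TCP orientation; "wrist_force": force on the tool from outside, world axes, zero at the start; "torque": the same for the moment, N m; "opening": opening from 0.0 (shut) to 1.0 (fully open); "grasp_force": force on a finger pad.
Only numpy, scipy, OpenCV 4.12 (cv2) and the standard library are available. Lean on these libraries where they do the work, as an engineer would, in place of code of your own. Each camera call takes 0.05 s, during which the arm holds its last target. There are 200 camera calls.

## Working session

There is one attempt and no reset: what is moved stays moved. The work goes in short steps, Python scripts to look and compute and a tool call to move; the robot and the scene stay as the last step left them, time stands still between calls to the robot, and variables do not carry over. Pictures are saved under pics/ and viewed, at most 10 in all, crops included, and the job is handed in when it is done.

Besides the shell and the picture viewer there is one more tool, called after ">>>" in YAML: its name, and indented under it one key for each argument. carry_out: Moves the arm, as the interface text tells. Its arguments: {"type":"object","properties":{"plan":{"type":"array","items":{"type":"array","items":{"type":"array","items":{"type":"number"}}}}},"required":["plan"]}

```bash
mkdir -p pics; cat > h.py <<'E'
import numpy as np, cv2
from bench import get_obs, camera, hand_in
def snap(n):
    c=camera(n); return c
def save(c,f,s=1.5):
    cv2.imwrite('pics/'+f,cv2.resize(c['pixels'][:,:,::-1],None,fx=s,fy=s))
def pts(c):
    K=np.array(c['camera_matrix'],float);k=c['k1'];h,w=c['z_map'].shape
    u,v=np.meshgrid(np.arange(w),np.arange(h))
    X=(u-K[0,2])/K[0,0];Y=(v-K[1,2])/K[1,1]
    x,y=X.copy(),Y.copy()
    for _ in range(8):
        f=1+k*(x*x+y*y);x=X/f;y=Y/f
    z=c['z_map'];P=np.stack([x*z,-y*z,-z,np.ones_like(z)],-1)
    W=(P@np.array(c['cam_to_world']).T)[...,:3].copy();W[z==0]=np.nan
    return W
E
python3 - <<'E'
from h import *
print(get_obs())
for n in('scene','top'):
    c=snap(n);save(c,n+'0.png');np.savez(n+'0.npz',**c)
    print(n,c['k1'],np.round(c['cam_to_world'],3).tolist(),(c['z_map']==0).mean())
E
```

```text
{'time_s': 0.0, 'q': array([ 9.05718746e-01,  1.81533714e-01,  1.60799664e+00, -3.16907964e-05,
        1.35384190e+00, -2.06328679e-01]), 'dq': array([ 0.00042641, -0.0002674 ,  0.00058412,  0.00056314,  0.00106137,
       -0.00285824]), 'joint_efforts': array([-2.99887950e-03, -4.44877982e+01, -3.51329684e+01, -6.48012738e-04,
        9.47565684e-03, -1.50923131e-05]), 'eef_pos': array([0.25427954, 0.51509383, 0.23039379]), 'eef_rot': array([-3.61513330e-04,  2.27364978e-01,  9.73809209e-01, -8.13199818e-04]), 'wrist_force': array([ 0.20193679, -0.40609046,  0.86170064]), 'torque': array([0.00388464, 0.01581967, 0.01808917]), 'grasp_force': 0.0, 'opening': 1.0012028421144723}
scene -0.1825141481729612 [[-0.879, -0.309, 0.363, 0.988], [0.477, -0.578, 0.662, 0.704], [0.005, 0.755, 0.655, 0.836], [0.0, 0.0, 0.0, 1.0]] 0.0039011637369791665
top 0.04633226469348103 [[0.018, 0.985, -0.172, 0.389], [-0.999, 0.013, -0.03, -0.063], [-0.027, 0.172, 0.985, 1.136], [0.0, 0.0, 0.0, 1.0]] 0.0039825439453125
```

View pics/scene0.png

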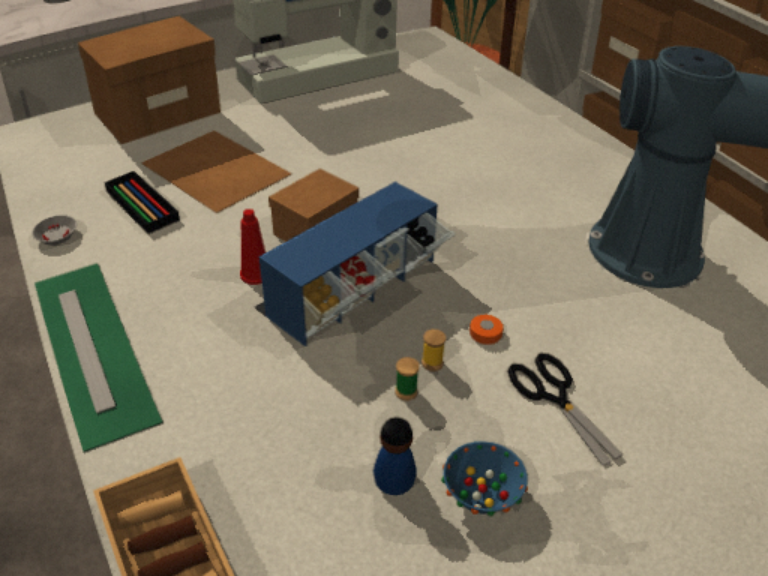

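View pics/top0.png

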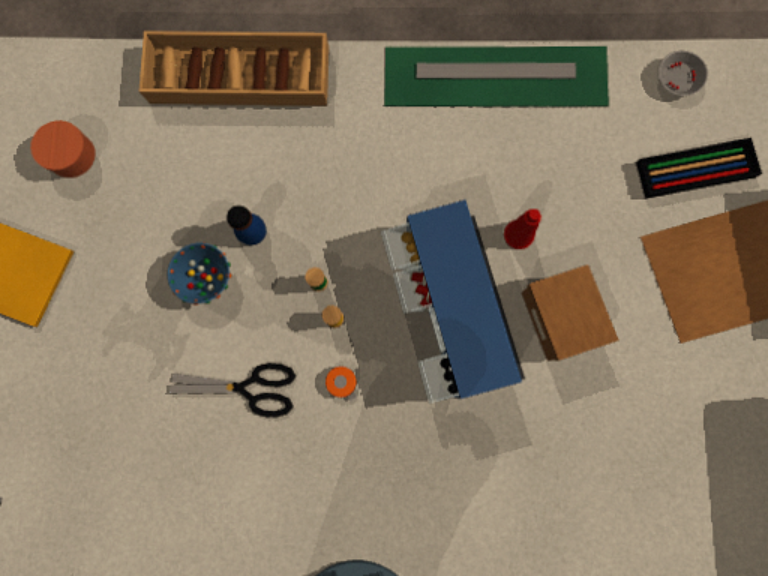

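The scene view shows the blue-roofed unit (about 350,250) with the eyes, red and bells bins tipped out and the blue bin shut. The top view shows the fronts facing world +y (left), with the spools and tape about 100 px to the left.

```bash
cat > m.py <<'E'
from h import *
c=dict(np.load('top0.npz'));W=pts(c);s=dict(np.load('scene0.npz'));S=pts(s)
def roof(W,c):
    hsv=cv2.cvtColor(c['pixels'],cv2.COLOR_RGB2HSV)
    m=(abs(W[...,2]-.1265)<.006)&(hsv[...,0]>95)&(hsv[...,0]<125)&(hsv[...,1]>80)
    n,l,st,_=cv2.connectedComponentsWithStats(m.astype(np.uint8));m=l==1+st[1:,4].argmax()
    P=W[m];r=cv2.minAreaRect(P[:,:2].astype(np.float32)*1000)
    print(r,np.median(P[:,2]));return r
r=roof(W,c);r2=roof(S,s)
(cx,cy),(w,h),a=r
a=np.radians(a)
ax=np.array([np.cos(a),np.sin(a)]) # dir of w
ux=ax if w<h else np.array([-ax[1],ax[0]])
if ux[1]>0: ux=-ux   # unit +x away from front (-y world)
uy=np.array([-ux[1],ux[0]])
o=(np.array(r[0])+np.array(r2[0]))/2000
print('o',o,'ux',ux,'yaw',np.arctan2(ux[1],ux[0]))
np.savez('unit.npz',o=o,ux=ux,uy=uy)
def tou(W): d=W[...,:2]-o; return np.stack([d@ux,d@uy,W[...,2]],-1)
for nm,w_ in(('top',W),('scene',S)):
    U=tou(w_)
    for y0 in(-.114,-.038,.038,.114):
        m=(abs(U[...,1]-y0)<.033)&(U[...,0]>-.12)&(U[...,0]<-.054)&(U[...,2]>.04)&(U[...,2]<.14)
        Q=U[m]
        if len(Q)<3: print(nm,y0,len(Q));continue
        i=np.argsort(Q[:,0])[:max(3,len(Q)//12)]
        print(nm,y0,len(Q),'front x',np.round(Q[i].mean(0),4), 'min',Q[:,0].min().round(4))
U=tou(W)
# objects in front of the unit
m=(U[...,2]>.012)&(U[...,0]<-.11)&(U[...,0]>-.4)&(abs(U[...,1])<.3)
n,l,st,ce=cv2.connectedComponentsWithStats(m.astype(np.uint8))
for i in range(1,n):
    if st[i,4]>40:
        q=U[l==i];print('obj',np.round(q.mean(0),3),'h',q[:,2].max().round(3),'x',q[:,0].min().round(3),q[:,0].max().round(3),'y',q[:,1].min().round(3),q[:,1].max().round(3),ce[i].round())
E
python3 m.py
python3 - <<'E'
import sys;sys.path.insert(0,'.')
import numpy as np,cv2
c=np.load('top0.npz');s=np.load('scene0.npz')
a=cv2.resize(c['pixels'][125:275,200:360,::-1],None,fx=3.6,fy=3.6,interpolation=cv2.INTER_CUBIC)
b=cv2.resize(s['pixels'][110:240,165:310,::-1],None,fx=4,fy=4,interpolation=cv2.INTER_CUBIC)
b=cv2.resize(s['pixels'][110:240,165:310,::-1],(800,600),interpolation=cv2.INTER_CUBIC)
cv2.imwrite('pics/cs.png',b)
E
```

```text
((542.2506713867188, -163.7828369140625), (306.7474365234375, 100.33163452148438), 16.097871780395508) 0.1250908953142018
((543.619873046875, -164.9531707763672), (307.7298583984375, 103.55863952636719), 16.621912002563477) 0.12705016275810066
o [ 0.54293527 -0.164368  ] ux [ 0.27727897 -0.96078945] yaw -1.2898354616631134
top -0.114 439 front x [-0.097  -0.1143  0.0905] min -0.0985
top -0.038 60 front x [-0.0593 -0.0412  0.1184] min -0.0596
top 0.038 435 front x [-0.0969  0.0388  0.0906] min -0.0986
top 0.114 415 front x [-0.0973  0.1137  0.0912] min -0.0989
scene -0.114 218 front x [-0.0956 -0.1097  0.0929] min -0.0967
scene -0.038 39 front x [-0.059  -0.0224  0.1221] min -0.0593
scene 0.038 239 front x [-0.0965  0.0425  0.0924] min -0.0974
scene 0.114 352 front x [-0.0966  0.1197  0.092 ] min -0.0989
obj [-0.319  0.224  0.073] h 0.118 x -0.35 -0.296 y 0.206 0.252 [164. 149.]
obj [-0.386  0.175  0.036] h 0.05 x -0.4 -0.369 y 0.121 0.219 [147. 177.]
obj [-0.228  0.107  0.052] h 0.063 x -0.245 -0.213 y 0.092 0.125 [210. 185.]
obj [-0.216  0.035  0.054] h 0.062 x -0.232 -0.2 y 0.021 0.054 [221. 210.]
obj [-0.233 -0.078  0.017] h 0.023 x -0.259 -0.207 y -0.103 -0.051 [227. 255.]
```

View pics/cs.png

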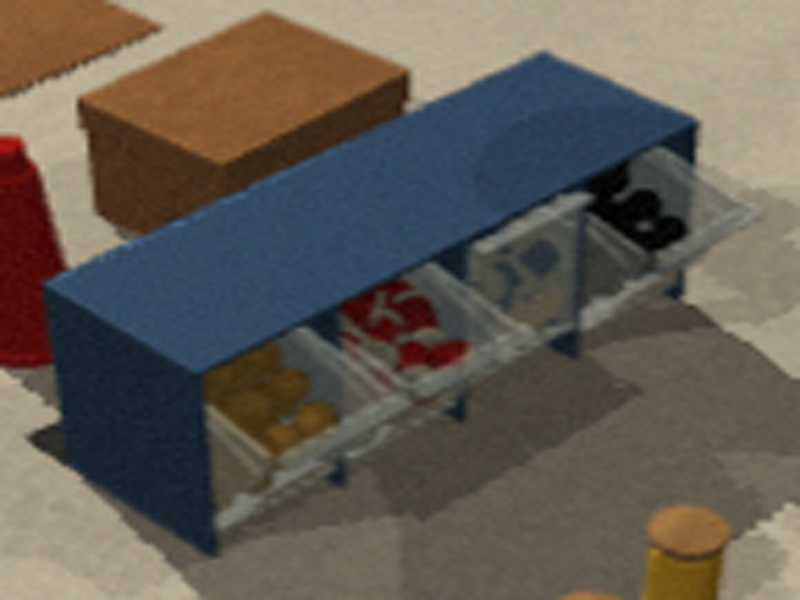

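Bins, by unit y: eyes at -114 mm, blue shut at -38, red at 38, bells at 114. The measured lips (x ≈ -98, z ≈ 90 mm) agree with a tilt near 0.5. I'll go to the eyes bin first, with the fingers shut and the tool x axis turned onto the unit's x axis.

>>> carry_out:
  plan:
    - [[0.007,-0.029,-0.004,0,0,-0.042,0],[0.014,-0.058,-0.007,0,0,-0.083,0],[0.021,-0.087,-0.011,0,0,-0.125,0],[0.028,-0.116,-0.014,0,0,-0.166,0],[0.035,-0.145,-0.018,0,0,-0.208,0]]

```text
time_s: 0.52
eef_pos: [0.2894, 0.3692, 0.2128]
eef_rot: [-0.0, 0.328, 0.945, -0.0]
wrist_force: [0.9, -0.5, -0.6]
opening: 0.301
grasp_force: 0.0
```

>>> carry_out:
  plan:
    - [[0.007,-0.029,-0.004,0,0,-0.042,0],[0.014,-0.058,-0.007,0,0,-0.083,0],[0.021,-0.087,-0.011,0,0,-0.125,0],[0.028,-0.116,-0.014,0,0,-0.166,0],[0.035,-0.145,-0.018,0,0,-0.208,0]]

```text
time_s: 0.93
eef_pos: [0.3245, 0.2242, 0.195]
eef_rot: [-0.0, 0.424, 0.906, -0.0]
wrist_force: [0.5, 0.5, 0.1]
opening: 0.0
grasp_force: 0.0
```

>>> carry_out:
  plan:
    - [[0.007,-0.029,-0.004,0,0,-0.042,0],[0.014,-0.058,-0.007,0,0,-0.083,0],[0.021,-0.087,-0.011,0,0,-0.125,0],[0.028,-0.116,-0.014,0,0,-0.166,0],[0.035,-0.145,-0.018,0,0,-0.208,0]]

```text
time_s: 1.35
eef_pos: [0.3596, 0.0792, 0.1771]
eef_rot: [0.0, 0.516, 0.856, 0.0]
wrist_force: [0.9, 0.5, -0.6]
opening: 0.0
grasp_force: 0.0
```

>>> carry_out:
  plan:
    - [[0.007,-0.029,-0.004,0,0,-0.042,0],[0.014,-0.058,-0.007,0,0,-0.083,0],[0.021,-0.087,-0.011,0,0,-0.125,0],[0.028,-0.116,-0.014,0,0,-0.166,0],[0.035,-0.141,-0.018,0,0,-0.208,0]]

```text
time_s: 1.77
eef_pos: [0.3946, -0.0623, 0.1591]
eef_rot: [0.0, 0.603, 0.798, -0.0]
wrist_force: [0.7, 0.4, 0.0]
opening: -0.0
grasp_force: 0.0
```

>>> carry_out:
  plan:
    - [[0,0,-0.022,0,0,0,0],[0,0,-0.044,0,0,0,0],[0,0,-0.066,0,0,0,0],[0.002,-0.006,-0.087,0,0,0,0],[0.004,-0.014,-0.087,0,0,0,0]]

```text
time_s: 2.18
eef_pos: [0.3953, -0.0729, 0.0686]
eef_rot: [-0.004, 0.601, 0.799, -0.001]
wrist_force: [-0.7, 0.5, 0.5]
opening: 0.005
grasp_force: 0.0
```

```bash
cat > look.py <<'E'
from h import *
import sys
u=np.load('unit.npz');o,ux,uy=u['o'],u['ux'],u['uy']
ob=get_obs();d=ob['eef_pos'][:2]-o
print('t',round(ob['time_s'],2),'tcp unit',np.round([d@ux,d@uy,ob['eef_pos'][2]],4),'F along ux',round(float(ob['wrist_force'][:2]@ux),2))
for n in('scene','top'):
    c=camera(n);W=pts(c);D=W[...,:2]-o;U=np.stack([D@ux,D@uy,W[...,2]],-1)
    for nm,y0 in zip(('eyes','blue','red','bells'),(-.114,-.038,.038,.114)):
        r=[]
        for lo,hi in((-.034,-.018),(.018,.034)):
            m=(U[...,1]-y0>lo)&(U[...,1]-y0<hi)&(U[...,0]>-.105)&(U[...,0]<-.054)&(U[...,2]>.085)&(U[...,2]<.124)
            Q=U[m]
            if len(Q)>3:
                q=Q[np.argsort(Q[:,0])[:max(3,len(Q)//8)]].mean(0);r.append((round(q[0]*1000,1),round(q[2]*1000,1)))
            else:r.append(None)
        print(n,nm,r)
    if len(sys.argv)>1: save(c,n+sys.argv[1]+'.png')
E
python3 look.py 1
```

```text
t 2.18 tcp unit [-0.1288 -0.1164  0.0686] F along ux -0.72
scene eyes [(np.float64(-56.7), np.float64(97.3)), (np.float64(-95.7), np.float64(93.9))]
scene blue [(np.float64(-57.4), np.float64(120.1)), (np.float64(-57.4), np.float64(120.5))]
scene red [(np.float64(-95.3), np.float64(91.6)), (np.float64(-96.2), np.float64(91.7))]
scene bells [(np.float64(-97.0), np.float64(92.7)), (np.float64(-97.0), np.float64(91.8))]
top eyes [None, (np.float64(-62.9), np.float64(94.9))]
top blue [(np.float64(-59.1), np.float64(119.0)), (np.float64(-59.0), np.float64(119.3))]
top red [(np.float64(-97.5), np.float64(89.6)), (np.float64(-97.8), np.float64(91.4))]
top bells [(np.float64(-97.8), np.float64(90.4)), (np.float64(-97.7), np.float64(90.8))]
```

View pics/scene1.png

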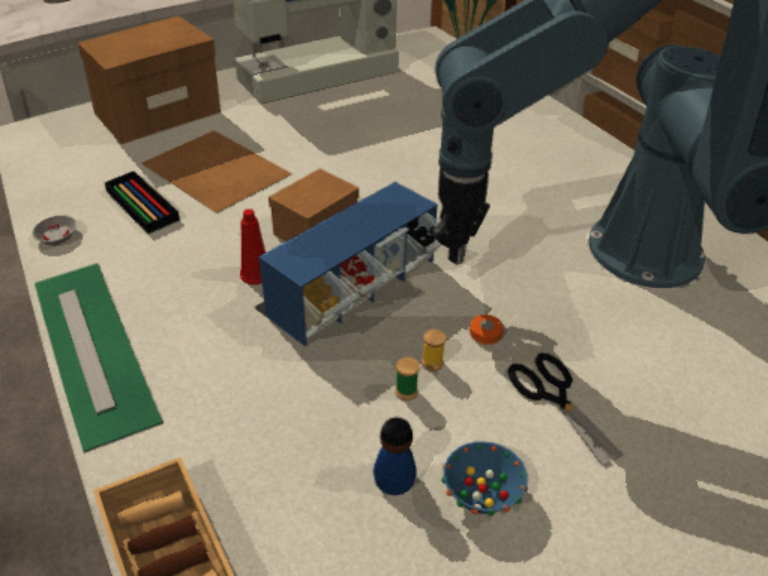

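The arm is in front of the eyes bin, at about (458,245), clear of everything. Now I'll close in slowly.

>>> carry_out:
  plan:
    - [[0.001,-0.003,0,0,0,0,0],[0.002,-0.006,0,0,0,0,0],[0.003,-0.009,0,0,0,0,0],[0.0035,-0.012,0,0,0,0,0],[0.004,-0.0135,0,0,0,0,0]]

```text
time_s: 2.7
eef_pos: [0.4032, -0.0885, 0.073]
eef_rot: [0.001, 0.602, 0.799, 0.0]
wrist_force: [-0.6, -0.1, -0.0]
opening: -0.004
grasp_force: 0.0
```

>>> carry_out:
  plan:
    - [[0.0005,-0.0015,0.001,0,0,0,0],[0.001,-0.003,0.002,0,0,0,0],[0.0015,-0.005,0.004,0,0,0,0],[0.002,-0.0065,0.005,0,0,0,0],[0.0025,-0.008,0.006,0,0,0,0]]

```text
time_s: 3.12
eef_pos: [0.4052, -0.096, 0.0785]
eef_rot: [-0.0, 0.602, 0.799, 0.0]
wrist_force: [-0.7, 0.1, 0.7]
opening: -0.0
grasp_force: 0.3
```

```bash
python3 look.py
```

```text
t 3.12 tcp unit [-0.1038 -0.1134  0.0785] F along ux -0.24
scene eyes [None, (np.float64(-90.9), np.float64(98.4))]
scene blue [(np.float64(-57.9), np.float64(121.7)), (np.float64(-57.0), np.float64(121.3))]
scene red [(np.float64(-95.9), np.float64(93.2)), (np.float64(-97.1), np.float64(91.9))]
scene bells [(np.float64(-97.0), np.float64(92.6)), (np.float64(-96.3), np.float64(92.5))]
top eyes [None, None]
top blue [(np.float64(-57.3), np.float64(119.0)), (np.float64(-58.9), np.float64(118.8))]
top red [(np.float64(-97.5), np.float64(90.7)), (np.float64(-97.6), np.float64(90.2))]
top bells [(np.float64(-98.1), np.float64(90.7)), (np.float64(-97.8), np.float64(91.4))]
```

>>> carry_out:
  plan:
    - [[0.0005,-0.0015,0.002,0,0,0,0],[0.001,-0.003,0.004,0,0,0,0],[0.0015,-0.005,0.005,0,0,0,0],[0.002,-0.006,0.006,0,0,0,0],[0.002,-0.007,0.007,0,0,0,0]]

```text
time_s: 3.63
eef_pos: [0.4073, -0.1032, 0.0855]
eef_rot: [0.0, 0.602, 0.799, 0.0]
wrist_force: [0.4, 0.1, 0.1]
opening: 0.006
grasp_force: 0.0
```

```bash
python3 look.py|grep -E "tcp|eyes"
```

```text
t 3.63 tcp unit [-0.0964 -0.1133  0.0855] F along ux -0.04
scene eyes [None, (np.float64(-83.2), np.float64(105.0))]
top eyes [None, None]
```

>>> carry_out:
  plan:
    - [[0,-0.0005,0.0005,0,0,0,0],[0.0005,-0.001,0.001,0,0,0,0],[0.0005,-0.0015,0.0015,0,0,0,0],[0.0005,-0.002,0.002,0,0,0,0],[0.0005,-0.002,0.002,0,0,0,0]]

```text
time_s: 4.15
eef_pos: [0.4077, -0.105, 0.0874]
eef_rot: [0.0, 0.602, 0.799, -0.0]
wrist_force: [0.2, -0.8, -0.2]
opening: 0.001
grasp_force: 0.0
```

```bash
python3 look.py|grep -E "tcp|eyes"; python3 look.py|grep -E "tcp|eyes"; python3 look.py|grep -E "tcp|eyes"
```

```text
t 4.15 tcp unit [-0.0945 -0.1135  0.0874] F along ux 0.86
scene eyes [None, (np.float64(-81.8), np.float64(106.5))]
top eyes [None, None]
t 4.25 tcp unit [-0.0946 -0.1135  0.0873] F along ux 0.15
scene eyes [None, (np.float64(-82.5), np.float64(106.7))]
top eyes [None, None]
t 4.35 tcp unit [-0.0946 -0.1135  0.0873] F along ux 0.27
scene eyes [None, (np.float64(-81.2), np.float64(105.6))]
top eyes [None, None]
```

>>> carry_out:
  plan:
    - [[0.0002,-0.0008,0.0008,0,0,0,0],[0.0005,-0.0015,0.0015,0,0,0,0],[0.0007,-0.0023,0.002,0,0,0,0],[0.0009,-0.003,0.0025,0,0,0,0],[0.0009,-0.003,0.0025,0,0,0,0]]

```text
time_s: 4.87
eef_pos: [0.4087, -0.1082, 0.0899]
eef_rot: [0.0, 0.602, 0.799, 0.0]
wrist_force: [-0.6, -0.1, -0.1]
opening: 0.001
grasp_force: 0.0
```

```bash
python3 look.py|grep -E "tcp|eyes"; python3 look.py|grep -E "tcp|eyes"; python3 look.py|grep -E "tcp|eyes"
```

```text
t 4.87 tcp unit [-0.0912 -0.1134  0.0899] F along ux -0.08
scene eyes [None, (np.float64(-77.2), np.float64(108.6))]
top eyes [None, None]
t 4.97 tcp unit [-0.0914 -0.1135  0.0898] F along ux -0.29
scene eyes [None, (np.float64(-78.0), np.float64(108.8))]
top eyes [None, None]
t 5.07 tcp unit [-0.0915 -0.1135  0.0898] F along ux 0.22
scene eyes [None, (np.float64(-77.2), np.float64(107.9))]
top eyes [None, None]
```

>>> carry_out:
  plan:
    - [[0.0003,-0.001,0.001,0,0,0,0],[0.0006,-0.002,0.0015,0,0,0,0],[0.0009,-0.003,0.002,0,0,0,0],[0.0012,-0.004,0.003,0,0,0,0],[0.0014,-0.005,0.0035,0,0,0,0]]

```text
time_s: 5.58
eef_pos: [0.4101, -0.1131, 0.0935]
eef_rot: [0.0, 0.602, 0.799, 0.0]
wrist_force: [0.3, 0.8, 0.5]
opening: -0.001
grasp_force: 0.0
```

```bash
python3 look.py|grep -E "tcp|eyes"; python3 look.py|grep -E "tcp|eyes"
```

```text
t 5.58 tcp unit [-0.0861 -0.1135  0.0935] F along ux -0.67
scene eyes [None, (np.float64(-73.4), np.float64(112.4))]
top eyes [None, None]
t 5.68 tcp unit [-0.086  -0.1134  0.0935] F along ux 1.09
scene eyes [None, (np.float64(-70.6), np.float64(112.7))]
top eyes [None, None]
```

```bash
for i in 1 2 3; do python3 look.py|grep -E "tcp|scene eyes"; done
```

```text
t 5.78 tcp unit [-0.0862 -0.1135  0.0933] F along ux -0.29
scene eyes [None, (np.float64(-69.3), np.float64(113.5))]
t 5.88 tcp unit [-0.0863 -0.1136  0.0933] F along ux 0.22
scene eyes [None, (np.float64(-65.5), np.float64(117.0))]
t 5.98 tcp unit [-0.0864 -0.1136  0.0932] F along ux 0.26
scene eyes [None, (np.float64(-58.4), np.float64(119.9))]
```

Eyes swung shut gently on its own (about 0.07 m/s). On to red, with the same motion.

>>> carry_out:
  plan:
    - [[-0.002,0.008,0,0,0,0,0],[-0.005,0.018,0,0,0,0,0],[-0.008,0.028,0,0,0,0,0],[-0.011,0.038,0,0,0,0,0],[-0.0136,0.047,0,0,0,0,0]]

```text
time_s: 6.5
eef_pos: [0.3957, -0.0644, 0.0932]
eef_rot: [-0.0, 0.601, 0.799, 0.0]
wrist_force: [-0.1, 0.0, -0.3]
opening: -0.002
grasp_force: 0.0
```

>>> carry_out:
  plan:
    - [[0.029,0.0084,-0.004,0,0,0,0],[0.062,0.018,-0.008,0,0,0,0],[0.095,0.0275,-0.012,0,0,0,0],[0.125,0.036,-0.017,0,0,0,0],[0.1456,0.042,-0.021,0,0,0,0]]

```text
time_s: 6.92
eef_pos: [0.5443, -0.0221, 0.0723]
eef_rot: [0.001, 0.601, 0.799, 0.0]
wrist_force: [-0.3, 0.3, 0.6]
opening: -0.0
grasp_force: 0.0
```

>>> carry_out:
  plan:
    - [[0.0015,-0.005,0,0,0,0,0],[0.003,-0.01,0,0,0,0,0],[0.0044,-0.015,0,0,0,0,0],[0.0058,-0.02,0,0,0,0,0],[0.0066,-0.023,0,0,0,0,0]]

```text
time_s: 7.33
eef_pos: [0.548, -0.0479, 0.0726]
eef_rot: [0.0, 0.602, 0.799, -0.0]
wrist_force: [-0.2, -1.0, -0.4]
opening: 0.002
grasp_force: 0.0
```

```bash
python3 look.py
```

```text
t 7.33 tcp unit [-0.1105  0.0372  0.0726] F along ux 0.86
scene eyes [(np.float64(-55.7), np.float64(120.0)), (np.float64(-57.9), np.float64(121.1))]
scene blue [None, None]
scene red [None, (np.float64(-97.2), np.float64(92.8))]
scene bells [(np.float64(-96.2), np.float64(92.4)), (np.float64(-96.8), np.float64(92.7))]
top eyes [(np.float64(-58.9), np.float64(116.4)), (np.float64(-59.4), np.float64(117.9))]
top blue [(np.float64(-58.9), np.float64(115.8)), (np.float64(-59.0), np.float64(119.9))]
top red [(np.float64(-95.3), np.float64(92.9)), None]
top bells [None, None]
```

Eyes is shut. Now I'll push red with the same profile.

>>> carry_out:
  plan:
    - [[0.0005,-0.002,0.001,0,0,0,0],[0.001,-0.004,0.002,0,0,0,0],[0.0017,-0.006,0.004,0,0,0,0],[0.0023,-0.008,0.005,0,0,0,0],[0.0025,-0.009,0.006,0,0,0,0]]

```text
time_s: 7.85
eef_pos: [0.5513, -0.0563, 0.0786]
eef_rot: [0.0, 0.602, 0.799, 0.0]
wrist_force: [0.3, -0.1, -0.8]
opening: -0.001
grasp_force: 0.2
```

>>> carry_out:
  plan:
    - [[0.0005,-0.0015,0.002,0,0,0,0],[0.001,-0.003,0.003,0,0,0,0],[0.0012,-0.004,0.004,0,0,0,0],[0.0014,-0.005,0.005,0,0,0,0],[0.0017,-0.006,0.006,0,0,0,0]]

```text
time_s: 8.27
eef_pos: [0.5527, -0.062, 0.0843]
eef_rot: [-0.0, 0.602, 0.799, -0.0]
wrist_force: [0.4, 0.8, -0.6]
opening: -0.002
grasp_force: 0.0
```

>>> carry_out:
  plan:
    - [[0.0003,-0.001,0.001,0,0,0,0],[0.0006,-0.002,0.002,0,0,0,0],[0.0009,-0.003,0.003,0,0,0,0],[0.0012,-0.004,0.004,0,0,0,0],[0.0012,-0.004,0.004,0,0,0,0]]

```text
time_s: 8.68
eef_pos: [0.5542, -0.0662, 0.0886]
eef_rot: [0.0, 0.602, 0.799, 0.0]
wrist_force: [1.0, -0.1, 0.2]
opening: 0.003
grasp_force: 0.0
```

```bash
for i in 1 2; do python3 look.py|grep -E "tcp|red"; done
```

```text
t 8.68 tcp unit [-0.0912  0.0381  0.0886] F along ux 0.4
scene red [None, (np.float64(-77.9), np.float64(109.6))]
top red [(np.float64(-75.1), np.float64(108.1)), None]
t 8.78 tcp unit [-0.0915  0.0379  0.0883] F along ux 0.65
scene red [None, (np.float64(-77.4), np.float64(108.3))]
top red [(np.float64(-75.2), np.float64(108.8)), None]
```

>>> carry_out:
  plan:
    - [[0.0003,-0.001,0.001,0,0,0,0],[0.0006,-0.002,0.0015,0,0,0,0],[0.0009,-0.003,0.002,0,0,0,0],[0.0012,-0.004,0.003,0,0,0,0],[0.0014,-0.005,0.0035,0,0,0,0]]

```text
time_s: 9.3
eef_pos: [0.5555, -0.0711, 0.092]
eef_rot: [0.0, 0.602, 0.799, 0.0]
wrist_force: [1.2, -0.8, 0.2]
opening: 0.0
grasp_force: 0.0
```

```bash
for i in 1 2 3 4 5 6; do python3 look.py|grep -E "tcp|red"; done
```

```text
t 9.3 tcp unit [-0.0861  0.0379  0.092 ] F along ux 1.15
scene red [None, (np.float64(-72.8), np.float64(112.2))]
top red [(np.float64(-70.0), np.float64(111.8)), None]
t 9.4 tcp unit [-0.086   0.0379  0.092 ] F along ux -0.24
scene red [None, (np.float64(-68.9), np.float64(115.3))]
top red [(np.float64(-67.2), np.float64(113.2)), None]
t 9.5 tcp unit [-0.0863  0.0378  0.0918] F along ux -0.31
scene red [None, (np.float64(-62.6), np.float64(117.5))]
top red [(np.float64(-58.5), np.float64(119.0)), None]
t 9.6 tcp unit [-0.0864  0.0378  0.0917] F along ux -0.2
scene red [None, (np.float64(-58.3), np.float64(121.3))]
top red [(np.float64(-58.5), np.float64(118.5)), None]
t 9.7 tcp unit [-0.0864  0.0378  0.0917] F along ux 0.86
scene red [None, (np.float64(-58.3), np.float64(120.9))]
top red [(np.float64(-58.5), np.float64(119.6)), None]
t 9.8 tcp unit [-0.0864  0.0378  0.0918] F along ux -0.32
scene red [None, (np.float64(-59.0), np.float64(120.1))]
top red [(np.float64(-58.5), np.float64(118.8)), None]
```

Red is shut; next is bells.

>>> carry_out:
  plan:
    - [[-0.002,0.008,0,0,0,0,0],[-0.005,0.018,0,0,0,0,0],[-0.008,0.028,0,0,0,0,0],[-0.011,0.038,0,0,0,0,0],[-0.0136,0.047,0,0,0,0,0]]

```text
time_s: 10.32
eef_pos: [0.5411, -0.0223, 0.0917]
eef_rot: [-0.0, 0.601, 0.799, -0.0]
wrist_force: [-0.3, -0.5, -0.3]
opening: 0.001
grasp_force: 0.0
```

>>> carry_out:
  plan:
    - [[0.015,0.0043,-0.004,0,0,0,0],[0.032,0.009,-0.008,0,0,0,0],[0.05,0.0145,-0.012,0,0,0,0],[0.065,0.019,-0.016,0,0,0,0],[0.073,0.021,-0.02,0,0,0,0]]

```text
time_s: 10.73
eef_pos: [0.6161, -0.0015, 0.0718]
eef_rot: [0.001, 0.601, 0.799, 0.0]
wrist_force: [-0.9, -0.3, 0.5]
opening: 0.004
grasp_force: 0.0
```

>>> carry_out:
  plan:
    - [[0.0015,-0.005,0,0,0,0,0],[0.003,-0.01,0,0,0,0,0],[0.0044,-0.015,0,0,0,0,0],[0.0058,-0.02,0,0,0,0,0],[0.0066,-0.023,0,0,0,0,0]]

```text
time_s: 11.15
eef_pos: [0.6212, -0.0272, 0.0721]
eef_rot: [0.0, 0.602, 0.799, -0.0]
wrist_force: [0.3, -0.3, -0.3]
opening: 0.0
grasp_force: 0.0
```

```bash
python3 look.py
```

```text
t 11.15 tcp unit [-0.1101  0.1132  0.0721] F along ux 0.4
scene eyes [(np.float64(-56.9), np.float64(120.2)), (np.float64(-57.7), np.float64(121.6))]
scene blue [(np.float64(-57.1), np.float64(119.1)), (np.float64(-58.2), np.float64(121.6))]
scene red [None, None]
scene bells [None, (np.float64(-97.4), np.float64(92.6))]
top eyes [(np.float64(-59.1), np.float64(118.3)), (np.float64(-59.4), np.float64(118.4))]
top blue [(np.float64(-58.9), np.float64(116.6)), (np.float64(-58.9), np.float64(119.2))]
top red [(np.float64(-59.0), np.float64(117.0)), (np.float64(-59.4), np.float64(117.7))]
top bells [(np.float64(-66.9), np.float64(94.1)), None]
```

>>> carry_out:
  plan:
    - [[0.0005,-0.002,0.001,0,0,0,0],[0.001,-0.004,0.002,0,0,0,0],[0.0017,-0.006,0.004,0,0,0,0],[0.0023,-0.008,0.005,0,0,0,0],[0.0025,-0.009,0.006,0,0,0,0]]

```text
time_s: 11.67
eef_pos: [0.6241, -0.0352, 0.0781]
eef_rot: [0.0, 0.602, 0.799, 0.0]
wrist_force: [0.3, 0.4, -0.2]
opening: 0.001
grasp_force: 0.1
```

>>> carry_out:
  plan:
    - [[0.0005,-0.0015,0.002,0,0,0,0],[0.001,-0.003,0.003,0,0,0,0],[0.0012,-0.004,0.004,0,0,0,0],[0.0014,-0.005,0.005,0,0,0,0],[0.0017,-0.006,0.006,0,0,0,0]]

```text
time_s: 12.08
eef_pos: [0.6255, -0.0411, 0.0838]
eef_rot: [-0.0, 0.602, 0.799, -0.0]
wrist_force: [0.1, -0.8, 0.6]
opening: 0.001
grasp_force: 0.0
```

>>> carry_out:
  plan:
    - [[0.0003,-0.001,0.001,0,0,0,0],[0.0006,-0.002,0.002,0,0,0,0],[0.0009,-0.003,0.003,0,0,0,0],[0.0012,-0.004,0.004,0,0,0,0],[0.0012,-0.004,0.004,0,0,0,0]]

```text
time_s: 12.5
eef_pos: [0.627, -0.0452, 0.0881]
eef_rot: [0.0, 0.602, 0.799, 0.0]
wrist_force: [-0.2, 0.5, 0.5]
opening: -0.0
grasp_force: 0.0
```

>>> carry_out:
  plan:
    - [[0.0003,-0.001,0.001,0,0,0,0],[0.0006,-0.002,0.0015,0,0,0,0],[0.0009,-0.003,0.002,0,0,0,0],[0.0012,-0.004,0.003,0,0,0,0],[0.0014,-0.005,0.0035,0,0,0,0]]

```text
time_s: 12.92
eef_pos: [0.6282, -0.0501, 0.0914]
eef_rot: [0.0, 0.602, 0.799, 0.0]
wrist_force: [1.0, -0.1, -0.2]
opening: -0.004
grasp_force: 0.0
```

```bash
for i in 1 2 3 4 5 6; do python3 look.py|grep -E "tcp|bells"; done
```

```text
t 12.92 tcp unit [-0.0862  0.1137  0.0914] F along ux 0.36
scene bells [None, (np.float64(-68.9), np.float64(116.3))]
top bells [None, None]
t 13.02 tcp unit [-0.086   0.1137  0.0915] F along ux -1.0
scene bells [None, (np.float64(-60.6), np.float64(120.7))]
top bells [None, None]
t 13.12 tcp unit [-0.0863  0.1136  0.0913] F along ux 0.47
scene bells [None, (np.float64(-60.1), np.float64(119.1))]
top bells [None, None]
t 13.22 tcp unit [-0.0864  0.1136  0.0913] F along ux -0.16
scene bells [None, (np.float64(-60.0), np.float64(119.1))]
top bells [None, None]
t 13.32 tcp unit [-0.0864  0.1135  0.0912] F along ux -0.2
scene bells [None, (np.float64(-60.1), np.float64(120.3))]
top bells [None, None]
t 13.42 tcp unit [-0.0863  0.1136  0.0913] F along ux -0.11
scene bells [None, (np.float64(-60.9), np.float64(120.0))]
top bells [None, None]
```

Bells has swung shut. I'll back off, rise and check.

>>> carry_out:
  plan:
    - [[-0.002,0.008,0,0,0,0,0],[-0.005,0.018,0,0,0,0,0],[-0.008,0.028,0,0,0,0,0],[-0.011,0.038,0,0,0,0,0],[-0.0136,0.047,0,0,0,0,0]]

```text
time_s: 13.93
eef_pos: [0.6139, -0.0013, 0.0912]
eef_rot: [-0.0, 0.601, 0.799, 0.0]
wrist_force: [-0.6, -0.3, -0.1]
opening: -0.002
grasp_force: 0.0
```

>>> carry_out:
  plan:
    - [[0,0,0.02,0,0,0,0],[0,0,0.05,0,0,0,0],[0,0.01,0.08,0,0,0,0],[0,0.03,0.11,0,0,0,0],[0,0.05,0.13,0,0,0,0]]

```text
time_s: 14.35
eef_pos: [0.6153, 0.0479, 0.2248]
eef_rot: [0.002, 0.602, 0.799, 0.001]
wrist_force: [0.9, 0.5, 0.2]
opening: 0.002
grasp_force: 0.0
```

>>> carry_out:
  plan:
    - [[-0.02,0.03,0,0,0,0,0],[-0.04,0.06,0,0,0,0,0],[-0.06,0.09,0,0,0,0,0],[-0.08,0.11,0,0,0,0,0],[-0.09,0.12,0,0,0,0,0]]

```text
time_s: 14.77
eef_pos: [0.5217, 0.1703, 0.2212]
eef_rot: [-0.001, 0.6, 0.8, -0.0]
wrist_force: [0.1, -0.2, -0.4]
opening: -0.0
grasp_force: 0.0
```

```bash
python3 look.py 9
```

```text
t 14.77 tcp unit [-0.3274  0.0724  0.2212] F along ux 0.28
scene eyes [(np.float64(-56.6), np.float64(121.5)), (np.float64(-56.4), np.float64(119.0))]
scene blue [(np.float64(-57.5), np.float64(121.0)), (np.float64(-57.6), np.float64(120.1))]
scene red [(np.float64(-58.8), np.float64(120.1)), (np.float64(-58.8), np.float64(120.5))]
scene bells [(np.float64(-58.1), np.float64(120.8)), (np.float64(-60.7), np.float64(120.9))]
top eyes [(np.float64(-59.1), np.float64(118.4)), (np.float64(-59.2), np.float64(116.4))]
top blue [(np.float64(-58.9), np.float64(116.4)), (np.float64(-58.9), np.float64(119.1))]
top red [(np.float64(-59.0), np.float64(117.5)), (np.float64(-59.4), np.float64(117.8))]
top bells [(np.float64(-59.5), np.float64(117.8)), (np.float64(-59.3), np.float64(117.6))]
```

View pics/scene9.png

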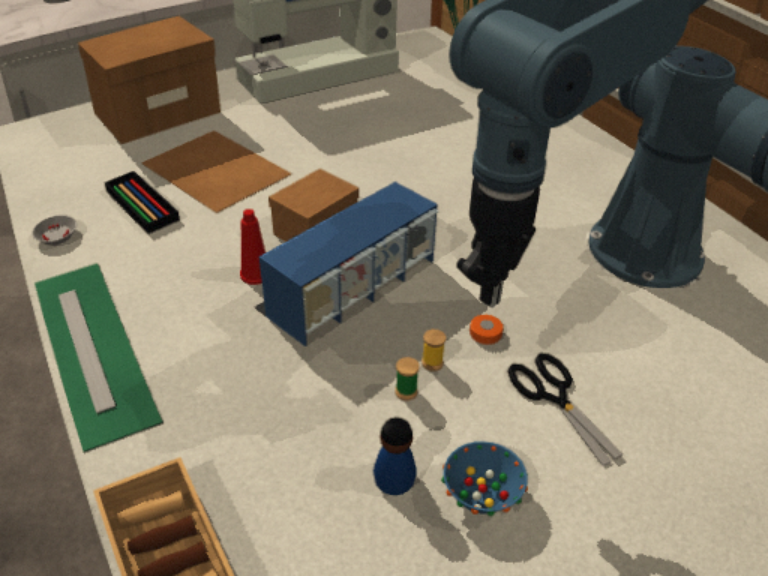

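All four bins stand shut (fronts flush, 310–435 px across), with lips at -59 mm like the untouched blue one. The other things stand where they were, and the arm touches nothing.

```bash
python3 -c "
from bench import hand_in
print(hand_in())"
```

```text
the job is handed in; nothing more can be done
None
```

The eyes, red and bells bins were pushed gently shut from outside, the blue bin stayed shut, nothing else was moved, and the job was handed in at about 15 s.

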